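Shut and latch the bench power box

ROBOT

A 6-joint arm with a two-finger parallel gripper is mounted at the origin on the work surface. World frame = base frame: x ahead of the robot, y to its left, z up, the work surface at z = 0. Lengths are in mm, angles in rad, forces in N, time in s.
With the tool pointing down it reaches from about 350 to 875 mm from the base axis. Payload 4.2 kg.
Tool frame: the origin (TCP) lies midway between the tips of the shut fingers; the grasp point (between the pads) lies 19 mm behind it; y points along the fingers, x is the direction in which the jaws open and shut, and the axes are right-handed (so a half turn about y gives the same grasp; the last joint's range is limited). The gripper opens to 85 mm and grips with 20 to 120 N. Pads are 22 mm wide; open, the fingers measure 114 mm over their backs; the gripper's body (76 mm by 85 mm) begins 54 mm behind the grasp point. The pads swing forward as they close: fully open they stand 13 mm farther back than shut.
Start: joints at [1.434, 0.385, 0.008, 0, -1.194, -0.259], TCP at [240.933, 576.672, 193.412] pointing down, gripper open.
Joint ranges: [-3.14, 3.14], [-1.21, 2.06], [-1.07, 1.41], [-3.16, 2.05], [-2.99, -0.16], [-3.1, 3.1]. Speed limits (rad/s): [2.79, 2.79, 3.14, 3.14, 3.14, 3.14].

INTERFACE

Orientations are given as a unit quaternion [x, y, z, w].
In Python, from bench import read_state, get_image, job_done gives the robot as it stands.
- The arm moves only by the tool play_rows, never from a script. Its argument "series" is a list of rows, each a list of 7 numbers: the shift along the tool's x, y, z in m, then the turn, a rotation vector about the tool's x, y, z in rad, then the finger opening in m, from 0 to 0.0854. In form: [[x, y, z, wx, wy, wz, claw], ...]. A call has 1 to 10 rows; each row shifts and turns the pose as measured when the row begins, along the tool's axes as they then stand; what a row does not reach is not made up. A row lasts 1/10 s, in which the tool goes at most 50 mm and 8.59 degrees, less where a joint would pass 70% of its speed; a pose out of reach is approached as far as the arm can. A call with a gripper value outside its range is refused whole. The fingers move at their own pace and stop on an object; the grip force is fixed at half the most. Time passes only in rows, so rows that do not move let the fingers close. It gives the time, the measured TCP pose, the force and the opening at its end, in the units of the state.
- read_state(): the state, without advancing time (a new reading comes with each control period).
- get_image(name): name is "scene" or "top" or "wrist"; returns a dict with "color" (400x640x3 uint8, red, green, blue), "intrinsics" (3x3 intrinsics, pixels), "origin" and "orientation" of the camera in the world. Camera axes: x right, y down, z forward; pixel columns grow to the right and rows downward; lengths in mm; the calibration is good to about 2 mm. A picture is of the moment at which its call begins. There is no depth.
- job_done(): hands the job in, once; it reports no verdict.
The state is a dict: "clock": time; "joints": joint angles; "joint_vel": joint speeds; "joint_efforts": joint torques, N m; "position": TCP position; "ee_rot": TCP orientation; "contact_force": force on the tool from outside, world axes, zero at the start; "wrist_torque": the same for the moment, N m; "gripper_width": finger opening in mm.
Only numpy, scipy, OpenCV 4.12 (cv2) and the standard library are available. Lean on these libraries where they do the work, as an engineer would, in place of code of your own. Each camera call takes 0.05 s, during which the arm holds its last target. There are 200 camera calls.

TASK

The lid of the steel power box on the model-making bench has been left open. Swing it down and, holding it down firmly but gently against its springy seal, turn the wing knob clockwise a quarter turn until it is fully home, so that the hidden tongue swings under the frame edge and the lid stays down by itself. Do not force it, and leave everything else on the bench where it is.

Things in the scene. Friction and masses are not known exactly. Their poses are not given: they have to be found in the camera images.
- box: grey steel power box screwed to the bench: 180 (x) x 220 (y) x about 80 mm high, open on top, origin at the centre of its underside. Its -x side is the front, with the socket plates and, along its top, the frame edge.
- frame: frame of the box's opening, origin 80 mm above the centre of the box's underside. Its front edge is a flange (20 mm wide, 8 mm thick) along the box's front, on which the shut lid stops. The flange's top is nominally level with this origin but in truth up to 7 mm higher or lower (it is adjustable), different each time and not shown by any measured pose: it must be felt. Never load it and its seal with over 28 N in all.
- lid (a joint): angle of the grey lid (rad), positive = raised; 178 (from the hinge) x 220 x 4 mm, 0.25 kg. The stiff hinge holds it where it is left; 1 or 2 N at the front edge swings it down. A black springy seal strip on the flange stands 12 mm proud of it: the lid meets it at about 0.07 and stops rigidly on the flange at 0, both up to 0.043 more or less with the flange's true height.
- lid_hinge (a point): centre of the hinge line, which runs along the box's y: 88 mm to +x of the box's centre, 80 mm above its underside, in the plane of the lid's underside. Axes are the box's and do not turn with the lid; a raised lid slants up from here towards the front.
- lid_edge (a point): point on the lid's upper face near its free front edge, 165 mm from the hinge and 65 mm to +y of its middle, clear of the knob, 4 mm above the plane of the lid's underside; axes turn with the lid (z = out of its upper face)
- knob (a joint): angle of the black wing knob (rad), growing clockwise seen from above. It starts between -0.2 and 0.2, wing about along the box's y: latch open. At its stop, 1.5, the wing lies nearly along the box's x: latch home. Friction 0.05 N m free, up to 0.3 N m under load. Turned with the lid well raised, the tongue swings over the frame edge and the lid cannot shut.
- knob_grip (a point): point on the knob's axis at mid-height of its wing, 30 mm above the plane of the lid's underside (26 mm above its upper face), 134 mm from the hinge, on the lid's middle line. Wing 10 mm thick, 50 mm long; its top 8.5 mm above this point, its foot 17.5 mm below it on a round disc 44 mm across. Axes turn with the knob: y along the wing, x across it, z outwards along its axis.
- tongue (a point): end of the knob's steel tongue, hidden under the lid (12 mm wide, 34 mm long from the axis, 5 mm thick). It reaches the flange at a knob angle of about 0.5 and passes under it only if the lid is pressed down against the seal to within 2.5 mm of its stop: about 16 N at the knob does it, 20 N reaches the stop. Pressed less, it jams. Once under, it keeps the seal squeezed.
- tape: bystander: tape roll lying flat, 90 mm across, 24 mm high; origin at the centre of its underside; to be left alone
- marker: bystander: marker pen lying, 135 mm long, 15 mm thick; origin at the centre of its underside; to be left alone
- scissors: bystander: scissors lying flat, 150 mm long; origin at the centre of its underside; to be left alone
- card_block: bystander: cardboard block 85 x 55 x 30 mm high in front of the box; origin at the centre of its underside; to be left alone
- adapter: bystander: black plug adapter 55 x 40 x 32 mm high behind the box; origin at the centre of its underside; to be left alone

How it is judged:
By the outcome, as a careful person would: the job done as asked, in the order asked, and still so for the second after the job is handed in, with the robot touching nothing.
It also fails if it takes over 61 s, if anything falls off the work surface, if the arm or the gripper's body presses on something with over 40 N, if the wrist force passes 120 N, or if a joint passes its speed limit or range.

## Working session

There is one attempt and no reset: what is moved stays moved. The work goes in short steps, Python scripts to look and compute and a tool call to move; the robot and the scene stay as the last step left them, time stands still between calls to the robot, and variables do not carry over. Pictures are saved under pics/ and viewed, about 8 in all and at most 12, crops included, and the job is handed in when it is done.

Besides the shell and the picture viewer there is one more tool, called by a JSON object that holds its "name" and its "arguments". play_rows: Moves the arm, as the interface text tells. Its arguments: {"type":"object","properties":{"series":{"type":"array","items":{"type":"array","items":{"type":"number"}}}},"required":["series"]}

```bash
mkdir -p pics; ls; cat > h.py <<'E'
import numpy as np,cv2
from scipy.spatial.transform import Rotation as R
from bench import read_state,get_image,job_done
def save(n,f):
    d=get_image(n); cv2.imwrite('pics/'+f+'.png',d['color'][:,:,::-1]); np.savez('pics/'+f+'.npz',K=d['intrinsics'],o=d['origin'],q=d['orientation']); return d
class Cam:
    def __init__(s,f):
        d=np.load('pics/'+f+'.npz'); s.K=d['K'];s.o=d['o'];q=d['q'];s.R=R.from_quat(q).as_matrix() if q.size==4 else q
    def ray(s,u,v): r=s.R@np.linalg.solve(s.K,[u,v,1.]); return r/np.linalg.norm(r)
    def z(s,u,v,h): r=s.ray(u,v); return s.o+r*(h-s.o[2])/r[2]
    def px(s,P): p=s.K@(s.R.T@(np.asarray(P,float)-s.o)); return p[:2]/p[2]
def tri(*cs):
    A=0;b=0
    for c,u,v in cs:
        r=c.ray(u,v);M=np.eye(3)-np.outer(r,r);A=A+M;b=b+M@c.o
    return np.linalg.solve(A,b)
E
python3 - <<'E'
from h import *
print(read_state())
for n in('scene','top'): d=save(n,n+'0'); print(d['origin'],d['orientation'])
E
```

```text
pics
{'clock': 0.0, 'joints': array([ 1.43362373e+00,  3.85543764e-01,  6.60721879e-03, -5.24044786e-04,
       -1.19399623e+00, -2.58617528e-01]), 'joint_vel': array([-0.0001749 , -0.00163004, -0.00088426,  0.00012739,  0.00283171,
       -0.00065068]), 'joint_efforts': array([-1.17852710e-05, -3.92288625e+01,  1.88401508e+01,  4.18614015e+00,
       -4.63363394e-03, -3.45799677e-06]), 'position': array([240.67036088, 576.06826625, 192.31840121]), 'ee_rot': array([ 0.39251086, -0.5881304 ,  0.58903317, -0.39125156]), 'contact_force': array([ 0.16428531, -0.12351619, -0.41320787]), 'wrist_torque': array([-0.05745106, -0.03285334,  0.00321911]), 'gripper_width': 85.5397275077784}
[1309.59461878 -377.78393992  754.03618541] [ 0.78626416  0.43599897 -0.21629006 -0.38067332]
[497.35262491  19.07264395 946.65541539] [ 0.70813883 -0.70237702  0.03511843 -0.0630286 ]
```

View pics/scene0.png

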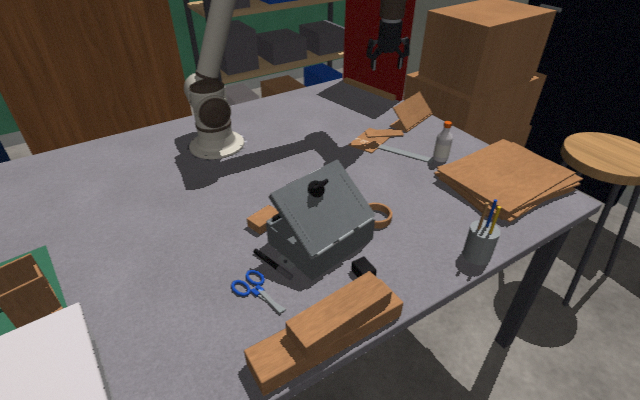

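View pics/top0.png

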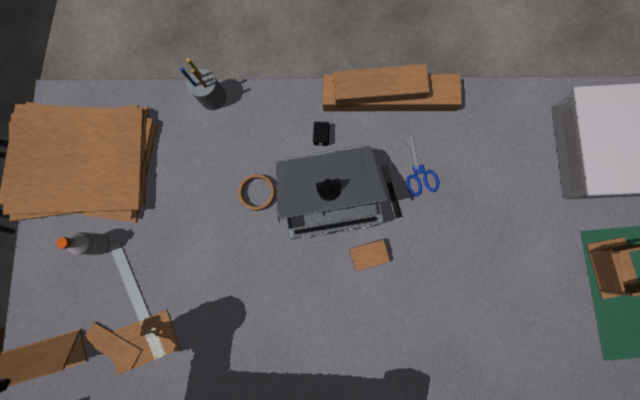

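The scene view shows the open box around (320,220). In the top view the lid spans (277–390, 148–220) with the knob at (329,188), the card block at (370,255) and the tape at (257,192). I'll enlarge both.

```bash
python3 - <<'E'
import cv2,numpy as np
a=cv2.imread('pics/top0.png')[135:275,260:410];b=cv2.imread('pics/scene0.png')[155:285,240:400]
f=lambda i:cv2.resize(np.clip(i*1.5,0,255).astype(np.uint8),None,fx=5,fy=5,interpolation=cv2.INTER_CUBIC)
cv2.imwrite('pics/c_top.png',cv2.resize(f(a),(640,597)))
cv2.imwrite('pics/c_sc.png',cv2.resize(f(b),(720,585)))
from h import *
c=Cam('top0')
for u,v in[(276,160),(383,147),(289,237),(383,222),(329,188)]: print(u,v,c.z(u,v,80).round(),c.z(u,v,150).round())
E
```

```text
276 160 [712. 174.  80.] [695. 161. 150.]
383 147 [743. -75.  80.] [723. -68. 150.]
289 237 [533. 139.  80.] [530. 129. 150.]
383 222 [569. -74.  80.] [563. -66. 150.]
329 188 [646.  49.  80.] [634.  47. 150.]
```

View pics/c_top.png

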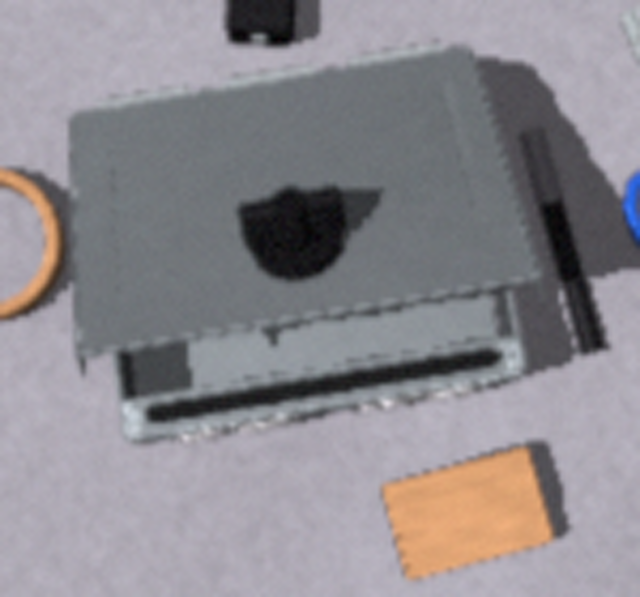

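View pics/c_sc.png

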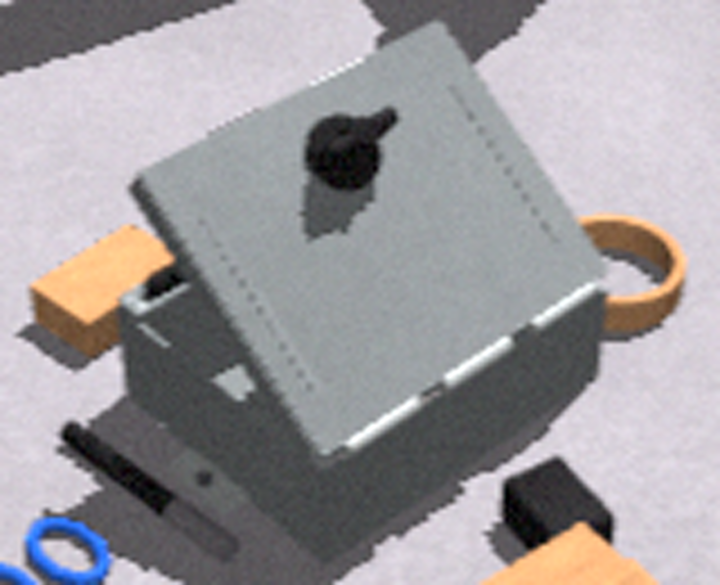

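The crops give usable lid corners, the frame front and the knob. The lid is raised about 0.6 rad, the wing lies roughly along y, and the marker sits beside the box on its -y side. Next I'll triangulate.

```bash
python3 - <<'E'
from h import *
t=Cam('top0');s=Cam('scene0')
T=lambda x,y:(260+x/4.267-.4,135+y/4.264-.4);S=lambda x,y:(240+x/4.5-.4,155+y/4.5-.4)
P={}
for n,a,b in[('bl',(70,113),(605,283)),('br',(470,47),(325,452)),('fr',(540,278),(135,182)),('fl',(82,352),(435,22))]:
    P[n]=tri((t,*T(*a)),(s,*S(*b)));print(n,P[n].round(1),'reproj',(t.px(P[n])-T(*a)).round(1),(s.px(P[n])-S(*b)).round(1))
for n,a in[('ffl',(128,438)),('ffr',(524,375))]: P[n]=t.z(*T(*a),80);print(n,P[n].round(1))
for a,b in(('br','bl'),('fr','fl'),('ffr','ffl'),('bl','fl'),('br','fr')):
    d=P[b]-P[a];print(a,b,np.linalg.norm(d).round(1),'yaw of y axis',np.degrees(np.arctan2(-d[0],d[1])).round(2),'elev',np.arctan2(d[2],np.hypot(*d[:2])).round(3))
# fit: hinge centre (xy), yaw, theta to corners+flange by reprojection
from scipy.optimize import least_squares
def model(p,lx,ly,lz): # lid local: lx from hinge, ly, lz
    c,sn=np.cos(p[3]),np.sin(p[3]); X=-lx*c+lz*-(-sn) if 0 else -lx*c+lz*sn; Z=lx*sn+lz*c
    cy,sy=np.cos(p[2]),np.sin(p[2]); return np.array([p[0]+cy*X-sy*ly,p[1]+sy*X+cy*ly,80+Z])
obs=[]
for k,a,b in[((0,110,4),(70,113),(605,283)),((0,-110,4),(470,47),(325,452)),((178,-110,4),(540,278),(135,182)),((178,110,4),(82,352),(435,22))]:
    obs+=[(t,k,T(*a),0),(s,k,S(*b),0)]
obs+=[(t,(178,110,0),T(128,438),1),(t,(178,-110,0),T(524,375),1)]
def res(p):
    return np.concatenate([c.px(model(p if not f else [*p[:3],0],*k))-px for c,k,px,f in obs])
r=least_squares(res,[740,40,.15,.6],x_scale=[1,1,.01,.01],loss='soft_l1');print(r.x,r.fun.reshape(-1,2).round(1).tolist())
p=r.x
for nm,k in(('knobgrip',(134,0,30)),('edge',(165,65,4)),('edge_mid',(165,0,4))): 
    print(nm,model(p,*k).round(1),model([*p[:3],0],*k).round(1), t.px(model(p,*k)).round(1),s.px(model(p,*k)).round(1))
st=read_state();print(R.from_quat(st['ee_rot']).as_matrix().round(3))
E
```

```text
bl [709.6 173.   74.2] reproj [0.7 0.4] [ 0.7 -0.2]
br [746.  -43.   84.2] reproj [-0.6 -0.3] [-0.7  0.1]
fr [605.3 -70.3 178.7] reproj [0.2 0.1] [ 0.1 -0. ]
fl [567.9 145.5 184.9] reproj [0.2 0.1] [ 0.2 -0. ]
ffl [532.1 137.5  80. ]
ffr [567.3 -72.4  80. ]
br bl 219.3 yaw of y axis 9.57 elev -0.045
fr fl 219.1 yaw of y axis 9.82 elev 0.029
ffr ffl 212.8 yaw of y axis 9.52 elev 0.0
bl fl 181.9 yaw of y axis 100.97 elev 0.654
br fr 171.7 yaw of y axis 100.96 elev 0.583
[7.26322585e+02 6.33805545e+01 1.74426543e-01 6.10865641e-01] [[0.5, -0.4], [0.8, -2.8], [0.0, -0.9], [-0.9, 1.0], [0.3, 0.2], [-0.1, -2.6], [-0.5, 1.1], [0.1, -0.6], [-1.5, 0.1], [1.5, -1.2]]
knobgrip [635.2  47.3 181.4] [594.4  40.1 110. ] [328.2 184.8] [318.5 184.8]
edge [584.2 104.3 177.9] [552.5  98.8  84. ] [299.9 209.7] [326.7 169.2]
edge_mid [595.5  40.3 177.9] [563.8  34.7  84. ] [331.5 204.4] [307.7 179. ]
[[-0.386 -0.001  0.923]
 [-0.923 -0.002 -0.386]
 [ 0.002 -1.     0.   ]]
```

{"name": "play_rows", "arguments": {"series": [[0.024, -0.006, 0.041, 0, 0, 0, 0], [0.024, -0.006, 0.041, 0, 0, 0, 0], [0.024, -0.006, 0.041, 0, 0, 0, 0], [0.024, -0.006, 0.041, 0, 0, 0, 0], [0.024, -0.006, 0.041, 0, 0, 0, 0], [0.024, -0.006, 0.041, 0, 0, 0, 0], [0.024, -0.006, 0.041, 0, 0, 0, 0], [0.024, 0, 0.041, 0, 0, 0, 0], [0.024, 0, 0.041, 0, 0, 0, 0], [0.024, 0, 0.041, 0, 0, 0, 0]]}}

```text
clock: 1.1
position: [532.3, 186.4, 232.2]
ee_rot: [0.399, -0.585, 0.588, -0.392]
contact_force: [-0.3, 1.1, 0.9]
gripper_width: -0.0
```

```bash
cat >> h.py <<'E'
HX,HY,YAW=726.3,63.4,0.174
def lidpt(th,lx,ly,lz):
    X=-lx*np.cos(th)+lz*np.sin(th);Z=lx*np.sin(th)+lz*np.cos(th)
    return np.array([HX+np.cos(YAW)*X-np.sin(YAW)*ly,HY+np.sin(YAW)*X+np.cos(YAW)*ly,80+Z])
def tool(P=None,yaw=None,tilt=0):
    """shift in tool axes (mm) to world P; turn rotvec to pointing (tilted back by tilt about box y), yaw of tool x"""
    s=read_state();Rt=R.from_quat(s['ee_rot'])
    print('t',round(s['clock'],2),'pos',s['position'].round(1),'F',s['contact_force'].round(1),'q',s['joints'].round(2),'w',round(s['gripper_width'],1))
    M=Rt.as_matrix();print('yaw x',np.arctan2(M[1,0],M[0,0]).round(3),'y',M[:,1].round(3))
    if P is not None: print('shift',Rt.inv().apply(np.asarray(P)-s['position']).round(1))
    if yaw is not None:
        y=R.from_rotvec(tilt*np.array([-np.sin(YAW),np.cos(YAW),0])).apply([0,0,-1]);x=np.array([np.cos(yaw),np.sin(yaw),0]);x-=y*(x@y);x/=np.linalg.norm(x)
        G=R.from_matrix(np.c_[x,y,np.cross(x,y)]);print('turn',(Rt.inv()*G).as_rotvec().round(3))
E
python3 -c "
from h import *
tool(lidpt(.61,158,65,30))"
```

```text
t 1.1 pos [532.3 186.4 232.2] F [-0.3  1.1  0.9] q [ 0.63  0.26 -0.08  0.   -1.24  0.56] w -0.0
yaw x -1.955 y [-0.005 -0.009 -1.   ]
shift [45.3 37.5 96.2]
```

{"name": "play_rows", "arguments": {"series": [[0.015, 0.005, 0.03, 0, 0, 0, 0], [0.015, 0.005, 0.03, 0, 0, 0, 0], [0.013, 0.005, 0.028, 0, 0, 0, 0], [0, 0, 0, 0, 0, 0, 0]]}}

```text
clock: 1.5
position: [601.2, 104.5, 214.6]
ee_rot: [0.397, -0.586, 0.589, -0.388]
contact_force: [-0.1, -0.2, -0.3]
gripper_width: 0.1
```

```bash
python3 -c "
from h import *
save('wrist','w1')
tool(lidpt(.61,158,65,4))
for th in (.61,.4,.2,.1): print(th,lidpt(th,158,65,4).round())
"
```

```text
t 1.55 pos [600.5 105.5 215. ] F [0.3 0.9 0.1] q [ 0.44  0.35  0.01  0.01 -1.24  0.74] w -0.2
yaw x -1.962 y [-0.008 -0.01  -1.   ]
shift [ 3.6 41.3 -9.7]
0.61 [590. 105. 174.]
0.4 [573. 102. 145.]
0.2 [563. 101. 115.]
0.1 [561. 100. 100.]
```

View pics/w1.png

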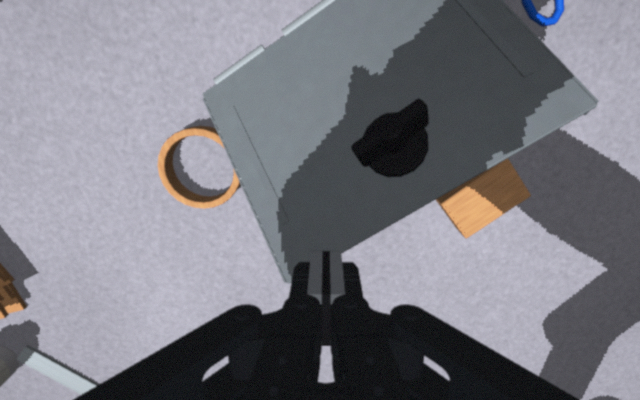

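The wrist view shows the shut fingers at (325,260) over the lid's front corner. The knob is at (393,135) and its wing lies roughly parallel to the hinge. Descending and pushing now.

{"name": "play_rows", "arguments": {"series": [[0.001, 0.01, -0.003, 0, 0, 0, 0], [0.001, 0.01, -0.003, 0, 0, 0, 0], [0.001, 0.01, -0.003, 0, 0, 0, 0], [0.001, 0.008, -0.001, 0, 0, 0, 0], [0.001, 0.008, -0.002, 0, 0, 0, 0], [0.001, 0.008, -0.003, 0, 0, 0, 0], [0.001, 0.008, -0.003, 0, 0, 0, 0], [0.001, 0.008, -0.003, 0, 0, 0, 0], [0, 0, 0, 0, 0, 0, 0]]}}

```text
clock: 2.45
position: [571.5, 108.4, 138.8]
ee_rot: [0.4, -0.586, 0.587, -0.39]
contact_force: [-0.2, 0.1, -0.7]
gripper_width: 0.1
```

```bash
python3 -c "
from h import *
tool(lidpt(.2,158,65,4))
"
```

```text
t 2.45 pos [571.5 108.4 138.8] F [-0.2  0.1 -0.7] q [ 0.47  0.36 -0.17  0.   -1.05  0.71] w 0.1
yaw x -1.956 y [-0.011 -0.01  -1.   ]
shift [ 9.9 23.7 -4.5]
```

{"name": "play_rows", "arguments": {"series": [[0.002, 0.005, -0.001, 0, 0, 0, 0], [0.002, 0.005, -0.001, 0, 0, 0, 0], [0.002, 0.005, -0.001, 0, 0, 0, 0], [0.002, 0.005, -0.001, 0, 0, 0, 0], [0.001, 0.004, -0.001, 0, 0, 0, 0]]}}

```text
clock: 2.95
position: [564.3, 101.9, 114.5]
ee_rot: [0.399, -0.585, 0.588, -0.391]
contact_force: [-0.2, 0.5, 0.2]
gripper_width: 0.5
```

```bash
python3 -c "
from h import *
tool(lidpt(.2,158,65,4))
save('scene','s2');save('top','t2')
a=cv2.imread('pics/top0.png')
a=cv2.imread('pics/t2.png')[135:255,260:400];b=cv2.imread('pics/s2.png')[140:280,240:390]
f=lambda i,w,h:cv2.resize(np.clip(i*1.5,0,255).astype(np.uint8),(w,h),interpolation=cv2.INTER_CUBIC)
cv2.imwrite('pics/c2.png',np.hstack([f(a,400,343),f(b,400,373)[:343]]))
"
```

```text
t 2.95 pos [564.3 101.9 114.5] F [-0.2  0.5  0.2] q [ 0.46  0.37 -0.23  0.01 -0.98  0.72] w 0.5
yaw x -1.956 y [-0.007 -0.008 -1.   ]
shift [ 1.5 -0.8 -0.4]
```

View pics/c2.png

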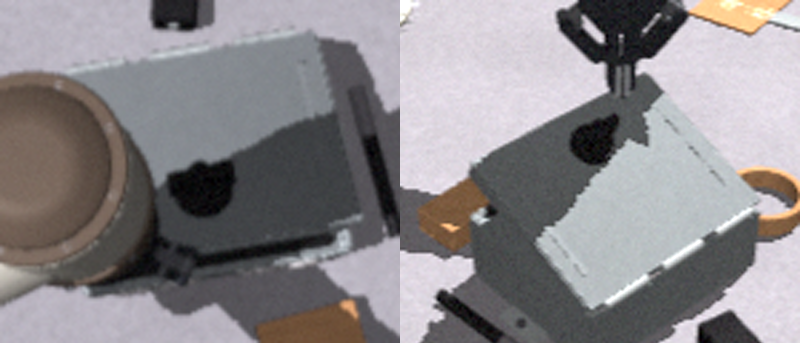

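The composite shows the lid now at about 0.2 rad with the fingers near its front edge. I'll continue slowly until I feel the seal.

{"name": "play_rows", "arguments": {"series": [[0.001, 0.003, 0, 0, 0, 0, 0], [0.001, 0.003, 0, 0, 0, 0, 0], [0, 0.003, 0, 0, 0, 0, 0], [0, 0.002, 0, 0, 0, 0, 0], [0, 0, 0, 0, 0, 0, 0]]}}

```text
clock: 3.55
position: [563.5, 99.6, 102.5]
ee_rot: [0.399, -0.585, 0.588, -0.391]
contact_force: [0.4, -0.1, 0.2]
gripper_width: 0.1
```

{"name": "play_rows", "arguments": {"series": [[0, 0.002, 0, 0, 0, 0, 0], [0, 0.002, 0, 0, 0, 0, 0], [0, 0, 0, 0, 0, 0, 0]]}}

```text
clock: 3.85
position: [563.6, 99.7, 98.2]
ee_rot: [0.399, -0.585, 0.588, -0.391]
contact_force: [-0.3, 0.2, 0.1]
gripper_width: 0.0
```

{"name": "play_rows", "arguments": {"series": [[0, 0.002, 0, 0, 0, 0, 0], [0, 0.002, 0, 0, 0, 0, 0], [0, 0, 0, 0, 0, 0, 0]]}}

```text
clock: 4.15
position: [563.6, 99.7, 93.9]
ee_rot: [0.399, -0.585, 0.588, -0.391]
contact_force: [-0.3, 0.3, 0.2]
gripper_width: -0.3
```

{"name": "play_rows", "arguments": {"series": [[0, 0.002, 0, 0, 0, 0, 0], [0, 0.001, 0, 0, 0, 0, 0], [0, 0, 0, 0, 0, 0, 0]]}}

```text
clock: 4.45
position: [563.6, 99.6, 90.7]
ee_rot: [0.399, -0.585, 0.588, -0.391]
contact_force: [-0.3, -0.8, -0.5]
gripper_width: 0.2
```

{"name": "play_rows", "arguments": {"series": [[0, 0.002, 0, 0, 0, 0, 0], [0, 0.001, 0, 0, 0, 0, 0], [0, 0, 0, 0, 0, 0, 0]]}}

```text
clock: 4.75
position: [563.6, 99.6, 87.5]
ee_rot: [0.399, -0.585, 0.588, -0.391]
contact_force: [0.4, 0.3, 0.6]
gripper_width: -0.1
```

```bash
python3 -c "
from h import *
tool()
save('scene','s3');save('wrist','w3')
b=cv2.imread('pics/s3.png')[140:280,240:390];a=cv2.imread('pics/w3.png')
f=lambda i,w,h:cv2.resize(np.clip(i*1.5,0,255).astype(np.uint8),(w,h),interpolation=cv2.INTER_CUBIC)
cv2.imwrite('pics/c3.png',np.hstack([f(a,400,250),f(b,400,373)[:250]]))
"
```

```text
t 4.75 pos [563.6  99.6  87.5] F [0.4 0.3 0.6] q [ 0.46  0.4  -0.26  0.01 -0.92  0.72] w -0.1
yaw x -1.956 y [-0.007 -0.009 -1.   ]
```

View pics/c3.png

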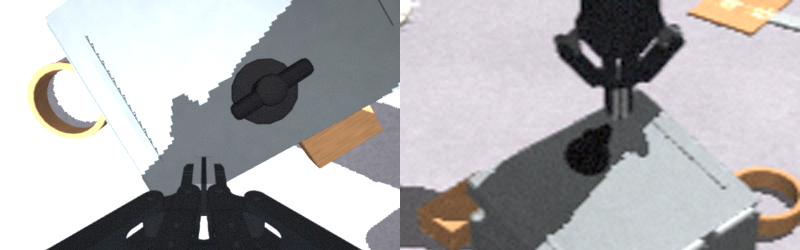

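The wrist half shows the wing from about (381,181) to (491,102) in full-image pixels, and the lid nearly shut. Next I'll measure the knob from this view.

```bash
python3 - <<'E'
from h import *
c=Cam('w3')
im=cv2.imread('pics/w3.png');g=im.max(2)
for z in(118,122):
    a,b=c.z(381,181,z),c.z(491,102,z);d=a-b;m=(a+b)/2
    print(z,a.round(1),b.round(1),np.linalg.norm(d).round(1),'wing dir',np.arctan2(d[1],d[0]).round(3),'mid',m.round(1))
# disc: dark blob on lid
m=(g<45).astype(np.uint8);m[250:]=0
for k in cv2.findContours(m,0,2)[0]:
    if cv2.contourArea(k)>1500: print(cv2.contourArea(k),cv2.boundingRect(k),cv2.minAreaRect(k))
# lid corner & edges seen
cv2.imwrite('pics/c4.png',np.clip(cv2.resize(im[60:220,340:540],(800,640))[:600]*2.0,0,255).astype(np.uint8))
print(lidpt(.03,134,0,30),c.px(lidpt(.03,134,0,30)),c.px(lidpt(.03,134,0,38.5)),c.px(lidpt(.03,134,0,12)))
E
```

```text
118 [591.   62.9 118. ] [605.9   8.8 118. ] 56.2 wing dir 1.839 mid [598.4  35.9 118. ]
122 [592.3  63.2 122. ] [606.8  10.4 122. ] 54.7 wing dir 1.839 mid [599.5  36.8 122. ]
9671.5 (369, 93, 133, 106) ((435.0673828125, 145.74496459960938), (103.82819366455078, 132.98324584960938), 89.09062194824219)
[595.26904149  40.36770074 114.00589804] [423.77290301 151.73486459] [429.03373569 154.90396697] [414.25628097 146.00209348]
```

View pics/c4.png

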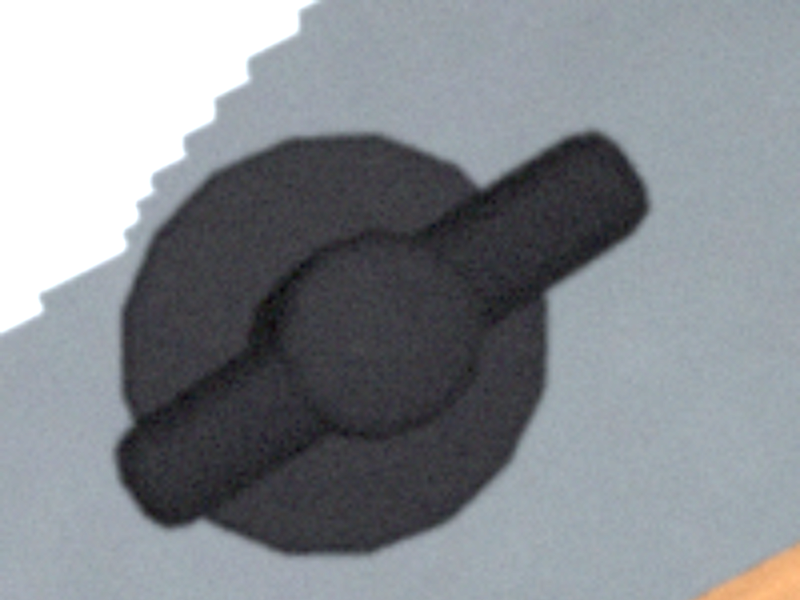

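The crop shows the disc centred at about (424,146), a central hub (about 50 px wide) at (435,144), and wing tips at about (495,102) and (375,180).

```bash
python3 - <<'E'
from h import *
c=Cam('w3')
print('disc',c.z(423.75,145.75,96).round(1),'edges',c.z(371,146,96).round(1),c.z(476.5,146,96).round(1))
for z in(118,122,126): print(z,'hub',c.z(435,143.75,z).round(1),'wing',c.z(435,141,z).round(1))
a,b=c.z(375,180,121),c.z(495,102.5,121);print(a,b,np.linalg.norm(a-b),np.arctan2(*(a-b)[1::-1]))
tool()
E
```

```text
disc [593.1  35.8  96. ] edges [602.9  60.3  96. ] [582.9  11.4  96. ]
118 hub [597.9  35.6 118. ] wing [599.1  35.3 118. ]
122 hub [599.   36.6 122. ] wing [600.1  36.2 122. ]
126 hub [600.1  37.5 126. ] wing [601.2  37.2 126. ]
[593.37656757  65.40490423 121.        ] [605.71808274   8.54262355 121.        ] 58.18618358978581 1.7845236469218524
t 4.85 pos [563.7  99.7  87.6] F [ 0.1 -0.3  0.5] q [ 0.46  0.4  -0.26  0.01 -0.92  0.72] w -0.1
yaw x -1.956 y [-0.007 -0.009 -1.   ]
```

```bash
python3 - <<'E'
from h import *
c=Cam('w3');print('cam',c.o.round(1),c.R[:,2].round(3),'TCP px',c.px([563.7,99.7,87.6]).round(1), 'tips12 behind',c.px([563.7,99.7,107]).round(1))
s=Cam('s3');
for th in(0,.03,.06,.1,.15,.2): print(th,'fl',c.px(lidpt(th,178,110,4)).round(),'fr',c.px(lidpt(th,178,-110,4)).round(),'bl',c.px(lidpt(th,0,110,4)).round(),'| scene fl',s.px(lidpt(th,178,110,4)).round(1),'fr',s.px(lidpt(th,178,-110,4)).round(1),'knob',s.px(lidpt(th,134,0,12)).round(1))
im=cv2.imread('pics/s3.png')[140:270,240:400]
cv2.imwrite('pics/c5.png',np.clip(cv2.resize(im,(720,585),interpolation=cv2.INTER_CUBIC)*1.5,0,255).astype(np.uint8))
E
```

```text
cam [639.3  71.9 269.1] [-0.295  0.109 -0.949] TCP px [327.  233.6] tips12 behind [327.6 249. ]
0 fl [284. 298.] fr [637. 101.] bl [74. 28.] | scene fl [327.  184.4] fr [264.4 218.2] knob [308.  205.6]
0.03 fl [283. 303.] fr [646. 102.] bl [74. 28.] | scene fl [327.1 182.9] fr [264.3 216.6] knob [308.1 204.5]
0.06 fl [282. 308.] fr [656. 101.] bl [74. 28.] | scene fl [327.2 181.5] fr [264.2 215.1] knob [308.2 203.4]
0.1 fl [280. 315.] fr [669. 101.] bl [74. 27.] | scene fl [327.4 179.5] fr [264.1 213.1] knob [308.4 202. ]
0.15 fl [277. 324.] fr [687.  99.] bl [73. 27.] | scene fl [327.8 177.1] fr [264.1 210.6] knob [308.7 200.2]
0.2 fl [273. 332.] fr [707.  96.] bl [73. 27.] | scene fl [328.2 174.8] fr [264.3 208.3] knob [309.1 198.5]
```

View pics/c5.png

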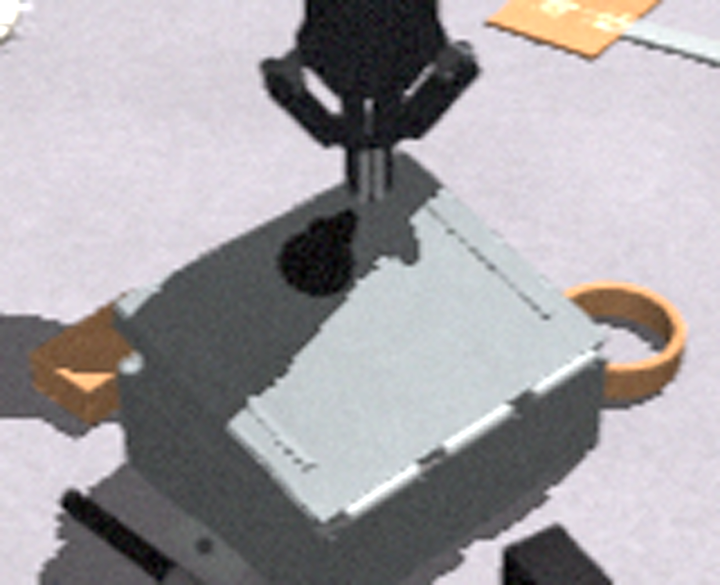

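```bash
python3 - <<'E'
from h import *
s=Cam('s3');w=Cam('w3');s2=Cam('s2')
for z in(80,87.6,100,110,120): print(z,s.px([563.7,99.7,z]).round(1),w.px([563.7,99.7,z]).round(1))
print('s2',s2.px([564.3,101.9,114.5]), s.o-s2.o)
fl=(329,173.4)
from scipy.optimize import brentq
print('tip by ray at lid y',[tri((s,322,184),(w,326,251)).round(1)])
print('knob disc tri',tri((s,310.3,196.9),(w,423.75,145.75)).round(1))
for th in(0,.1,.2,.25,.3): print(th,lidpt(th,134,0,12).round(1))
E
```

```text
80 [320.8 196. ] [326.9 228.4]
87.6 [320.8 193.8] [327.  233.6]
100 [320.8 190.1] [327.4 243.1]
110 [320.8 187.2] [327.7 251.7]
120 [320.8 184.1] [328.  261.2]
s2 [321.645278   185.65862745] [0. 0. 0.]
tip by ray at lid y [array([572.4,  97.5, 126.6])]
knob disc tri [601.5  42.5 125. ]
0 [594.3  40.2  92. ]
0.1 [596.2  40.5 105.3]
0.2 [599.3  41.1 118.4]
0.25 [601.4  41.4 124.8]
0.3 [603.7  41.9 131.1]
```

The visual evidence is consistent. The triangulated disc at z≈125 and the tip pixels in both cameras put the real fingertips about 22–25 mm behind the reported TCP, so the lid is still at about 0.2 rad. I'll keep pushing by feel.

{"name": "play_rows", "arguments": {"series": [[0, 0.003, 0, 0, 0, 0, 0], [0, 0.003, 0, 0, 0, 0, 0], [0, 0.003, 0, 0, 0, 0, 0], [0, 0, 0, 0, 0, 0, 0]]}}

```text
clock: 5.25
position: [563.5, 99.5, 77.8]
ee_rot: [0.399, -0.585, 0.588, -0.391]
contact_force: [-0.2, 0.4, 0.5]
gripper_width: -0.2
```

{"name": "play_rows", "arguments": {"series": [[0, 0.002, 0, 0, 0, 0, 0], [0, 0.002, 0, 0, 0, 0, 0], [0, 0, 0, 0, 0, 0, 0]]}}

```text
clock: 5.55
position: [563.4, 99.5, 73.2]
ee_rot: [0.399, -0.585, 0.588, -0.391]
contact_force: [-0.3, -0.6, 0.7]
gripper_width: 0.2
```

```bash
python3 - <<'E'
from h import *
tool()
save('scene','s4')
b=cv2.imread('pics/s4.png')[140:270,240:400]
cv2.imwrite('pics/c6.png',np.clip(cv2.resize(b,(720,585),interpolation=cv2.INTER_CUBIC)*1.5,0,255).astype(np.uint8))
E
```

```text
t 5.55 pos [563.4  99.5  73.2] F [-0.3 -0.6  0.7] q [ 0.46  0.41 -0.28  0.01 -0.89  0.72] w 0.2
yaw x -1.956 y [-0.007 -0.009 -1.   ]
```

View pics/c6.png

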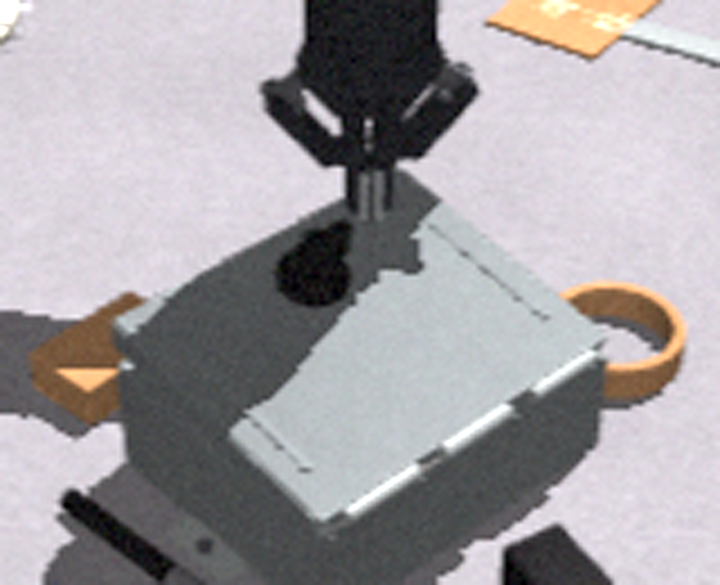

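Count: 10 pictures viewed. The lid follows the fingertips, with its front corner now at scene (329,177), so about 0.12 rad. I'll continue by force only.

{"name": "play_rows", "arguments": {"series": [[0, 0.002, 0, 0, 0, 0, 0], [0, 0.002, 0, 0, 0, 0, 0], [0, 0, 0, 0, 0, 0, 0]]}}

```text
clock: 5.9
position: [563.6, 99.5, 69.2]
ee_rot: [0.399, -0.585, 0.588, -0.391]
contact_force: [-0.3, -0.2, -0.2]
gripper_width: -0.3
```

{"name": "play_rows", "arguments": {"series": [[0, 0.002, 0, 0, 0, 0, 0], [0, 0.001, 0, 0, 0, 0, 0], [0, 0, 0, 0, 0, 0, 0]]}}

```text
clock: 6.2
position: [563.6, 99.5, 66.0]
ee_rot: [0.399, -0.585, 0.588, -0.391]
contact_force: [0.1, -0.2, 1.0]
gripper_width: -0.0
```

{"name": "play_rows", "arguments": {"series": [[0, 0.002, 0, 0, 0, 0, 0], [0, 0.001, 0, 0, 0, 0, 0], [0, 0, 0, 0, 0, 0, 0]]}}

```text
clock: 6.5
position: [563.6, 99.5, 62.7]
ee_rot: [0.399, -0.585, 0.588, -0.391]
contact_force: [0.5, 0.7, 1.0]
gripper_width: -0.0
```

{"name": "play_rows", "arguments": {"series": [[0, 0.002, 0, 0, 0, 0, 0], [0, 0, 0, 0, 0, 0, 0]]}}

```text
clock: 6.7
position: [563.6, 99.5, 60.6]
ee_rot: [0.399, -0.585, 0.588, -0.391]
contact_force: [-0.3, -1.2, 0.2]
gripper_width: 0.3
```

{"name": "play_rows", "arguments": {"series": [[0, 0.002, 0, 0, 0, 0, 0], [0, 0, 0, 0, 0, 0, 0]]}}

```text
clock: 6.9
position: [563.6, 99.5, 58.4]
ee_rot: [0.399, -0.585, 0.588, -0.391]
contact_force: [0.4, -0.0, 0.2]
gripper_width: 0.2
```

```bash
cat >> h.py <<'E'
def knob(f):
    """disc centre (world) and wing direction from a wrist picture's dark blob"""
    c=Cam(f);g=cv2.imread('pics/'+f+'.png').max(2);m=(g<45).astype(np.uint8);m[230:]=0
    k=max(cv2.findContours(m,0,1)[0],key=cv2.contourArea);b=np.zeros_like(m);cv2.drawContours(b,[k],-1,1,-1)
    e=cv2.distanceTransform(cv2.copyMakeBorder(b,1,1,1,1,0),cv2.DIST_L2,5)[1:-1,1:-1];_,r,_,(u,v)=cv2.minMaxLoc(e)
    print(f,'blob',cv2.boundingRect(k),'inscribed r',round(r,1),'at',u,v)
    d=np.array([u,v,1.]);dep=c.K[0,0]*22/r;P=c.o+c.R@(np.linalg.solve(c.K,d)*dep);print('disc centre by size',P.round(1))
    return c,b,(u,v,r)
E
python3 - <<'E'
from h import *
save('wrist','w5')
for f in('w3','w5'): knob(f)
E
```

```text
w3 blob (369, 93, 133, 106) inscribed r 50.5 at 424 145
disc centre by size [599.2  40.2 118. ]
w5 blob (378, 107, 146, 113) inscribed r 51.5 at 432 159
disc centre by size [593.4  39.6  93.7]
```

```bash
python3 - <<'E'
from h import *
c,b,(u,v,r)=knob('w5')
ys,xs=np.nonzero(b);d=np.hypot(xs-u,ys-v)
for z in(116,119,121):
    out=[c.z(x,y,z) for x,y in zip(xs[d>r+5],ys[d>r+5])];out=np.array(out)[:,:2]
    _,lab,ctr=cv2.kmeans(out.astype(np.float32),2,None,(3,20,.1),5,cv2.KMEANS_PP_CENTERS)
    e=ctr[0]-ctr[1];e*=np.sign(e[1]);print(z,len(out),ctr.round(1).tolist(),'dir',np.arctan2(e[1],e[0]).round(3),'=> knob angle',(YAW+np.pi/2-np.arctan2(e[1],e[0])).round(3))
E
```

```text
w5 blob (378, 107, 146, 113) inscribed r 51.5 at 432 159
disc centre by size [593.4  39.6  93.7]
116 1728 [[598.9000244140625, 19.799999237060547], [588.5999755859375, 63.29999923706055]] dir 1.803 => knob angle -0.058
119 1728 [[599.9000244140625, 21.0], [589.7999877929688, 63.5]] dir 1.803 => knob angle -0.058
121 1728 [[600.5, 21.799999237060547], [590.5999755859375, 63.599998474121094]] dir 1.803 => knob angle -0.058
```

{"name": "play_rows", "arguments": {"series": [[0, -0.02, 0, 0, 0, 0, 0.0], [0, -0.025, 0, 0, 0, 0, 0.045], [0, -0.03, 0, 0, 0, 0, 0.045]]}}

```text
clock: 7.25
position: [560.8, 98.9, 130.4]
ee_rot: [0.402, -0.586, 0.587, -0.387]
contact_force: [0.6, 0.0, -0.1]
gripper_width: 28.4
```

```bash
python3 - <<'E'
from h import *
tool([593.8,39.9,135],-2.967)
save('wrist','w6');knob('w6')
E
```

```text
t 7.25 pos [560.8  98.9 130.4] F [ 0.6  0.  -0.1] q [ 0.46  0.35 -0.21  0.   -1.03  0.72] w 28.4
yaw x -1.957 y [-0.018 -0.013 -1.   ]
shift [42.3 -4.4 52.7]
turn [1.00e-03 1.01e+00 2.30e-02]
w6 blob (357, 94, 88, 74) inscribed r 35.0 at 393 131
disc centre by size [593.2  40.   90.8]
```

{"name": "play_rows", "arguments": {"series": [[0.021, -0.001, 0.026, 0, 0, 0, 0.045], [0.02, -0.001, 0.026, 0, 0, 0, 0.045], [0, 0, 0, 0, 0.136, 0, 0.045], [0, 0, 0, 0, 0.136, 0, 0.045], [0, 0, 0, 0, 0.136, 0, 0.045], [0, 0, 0, 0, 0.136, 0, 0.045], [0, 0, 0, 0, 0.136, 0, 0.045], [0, 0, 0, 0, 0.136, 0, 0.045], [0, 0, 0, 0, 0.136, 0, 0.045]]}}

```text
clock: 8.2
position: [601.7, 40.8, 142.6]
ee_rot: [0.069, -0.701, 0.706, -0.07]
contact_force: [0.4, 0.1, -0.4]
gripper_width: 45.0
```

```bash
python3 - <<'E'
from h import *
tool([594,40.8,74],-2.909)
save('wrist','w7')
im=cv2.imread('pics/w7.png')
cv2.imwrite('pics/c7.png',np.clip(im*1.6,0,255).astype(np.uint8))
E
```

```text
t 8.2 pos [601.7  40.8 142.6] F [ 0.4  0.1 -0.4] q [ 0.34  0.39 -0.13  0.01 -1.06 -0.15] w 45.0
yaw x -2.945 y [ 0.003 -0.007 -1.   ]
shift [ 7.7 68.6 -2. ]
turn [-0.008 -0.036 -0.002]
```

View pics/c7.png

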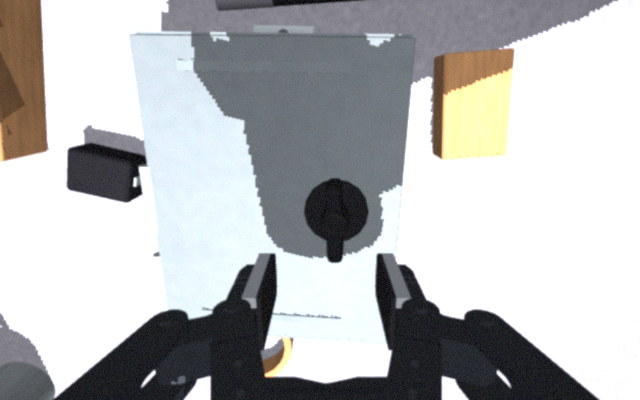

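Picture 11: the wing is vertical at column 335 between the open pads (inner faces at columns 275 and 377). It is aligned with them and needs a shift of about 8 mm along tool x before the descent.

{"name": "play_rows", "arguments": {"series": [[0.0075, 0.004, -0.002, 0, 0, 0, 0.045], [0, 0, 0, 0, 0, 0, 0.045]]}}

```text
clock: 8.45
position: [593.1, 41.3, 137.9]
ee_rot: [0.069, -0.701, 0.706, -0.07]
contact_force: [0.1, -0.0, -0.5]
gripper_width: 45.0
```

```bash
python3 - <<'E'
from h import *
tool([594,40.8,74],-2.92)
E
```

```text
t 8.45 pos [593.1  41.3 137.9] F [ 0.1 -0.  -0.5] q [ 0.35  0.38 -0.16  0.01 -1.04 -0.15] w 45.0
yaw x -2.944 y [ 0.003 -0.007 -1.   ]
shift [-0.7 63.9  0.2]
turn [-0.007 -0.024 -0.001]
```

{"name": "play_rows", "arguments": {"series": [[0, 0.012, 0, 0, 0, 0, 0.045], [0, 0.012, 0, 0, 0, 0, 0.045], [0, 0.012, 0, 0, 0, 0, 0.045], [0, 0.01, 0, 0, 0, 0, 0.045], [0, 0.008, 0, 0, 0, 0, 0.045], [0, 0.004, 0, 0, 0, 0, 0.045], [0, 0, 0, 0, 0, 0, 0.045]]}}

```text
clock: 9.15
position: [592.0, 40.6, 72.8]
ee_rot: [0.072, -0.701, 0.706, -0.071]
contact_force: [-0.2, 0.4, -0.4]
gripper_width: 45.1
```

```bash
python3 - <<'E'
from h import *
tool([594,40.8,72],-2.92)
E
```

```text
t 9.15 pos [592.   40.6  72.8] F [-0.2  0.4 -0.4] q [ 0.35  0.44 -0.23  0.01 -0.9  -0.15] w 45.1
yaw x -2.94 y [-0.001 -0.008 -1.   ]
shift [-2.   0.8  0.2]
turn [-0.008 -0.02   0.002]
```

Tips are about 5 mm above the disc with no contact. Correcting 2 mm and closing.

{"name": "play_rows", "arguments": {"series": [[-0.002, 0, 0, 0, 0, 0, 0.03], [0, 0, 0, 0, 0, 0, 0.0], [0, 0, 0, 0, 0, 0, 0.0], [0, 0, 0, 0, 0, 0, 0.0], [0, 0, 0, 0, 0, 0, 0.0], [0, 0, 0, 0, 0, 0, 0.0]]}}

```text
clock: 9.75
position: [595.4, 41.3, 71.9]
ee_rot: [0.071, -0.701, 0.706, -0.071]
contact_force: [3.9, -0.8, -4.7]
gripper_width: 8.4
```

```bash
python3 - <<'E'
from h import *
tool([594,40.8,72],-2.92)
E
```

```text
t 9.75 pos [595.4  41.3  71.9] F [ 3.9 -0.8 -4.7] q [ 0.34  0.45 -0.23  0.01 -0.9  -0.15] w 8.4
yaw x -2.939 y [ 0.001 -0.008 -1.   ]
shift [ 1.5 -0.1  0.2]
turn [-0.008 -0.019  0.001]
```

{"name": "play_rows", "arguments": {"series": [[-0.001, 0.002, 0, 0, 0, 0, 0.0], [0, 0.001, 0, 0, 0, 0, 0.0], [0, 0, 0, 0, 0, 0, 0.0]]}}

```text
clock: 10.05
position: [594.7, 41.2, 68.7]
ee_rot: [0.072, -0.701, 0.706, -0.07]
contact_force: [1.5, 0.5, -4.0]
gripper_width: 8.6
```

{"name": "play_rows", "arguments": {"series": [[0, 0.002, 0, 0, 0, 0, 0.0], [0, 0, 0, 0, 0, 0, 0.0]]}}

```text
clock: 10.25
position: [594.5, 41.1, 67.6]
ee_rot: [0.072, -0.701, 0.706, -0.07]
contact_force: [-0.3, 0.1, -2.2]
gripper_width: 8.6
```

{"name": "play_rows", "arguments": {"series": [[0, 0.002, 0, 0, 0, 0, 0.0], [0, 0, 0, 0, 0, 0, 0.0]]}}

```text
clock: 10.45
position: [594.5, 41.1, 66.9]
ee_rot: [0.072, -0.701, 0.706, -0.071]
contact_force: [-1.0, 0.4, -1.0]
gripper_width: 8.9
```

{"name": "play_rows", "arguments": {"series": [[0, 0.002, 0, 0, 0, 0, 0.0], [0, 0, 0, 0, 0, 0, 0.0]]}}

```text
clock: 10.65
position: [594.4, 41.1, 66.2]
ee_rot: [0.072, -0.701, 0.706, -0.071]
contact_force: [-1.6, 0.6, 1.8]
gripper_width: 8.7
```

{"name": "play_rows", "arguments": {"series": [[0, 0.002, 0, 0, 0, 0, 0.0], [0, 0, 0, 0, 0, 0, 0.0]]}}

```text
clock: 10.85
position: [594.4, 41.0, 65.8]
ee_rot: [0.072, -0.7, 0.706, -0.071]
contact_force: [-2.3, 0.3, 3.2]
gripper_width: 8.5
```

{"name": "play_rows", "arguments": {"series": [[0, 0.003, 0, 0, 0, 0, 0.0], [0, 0.003, 0, 0, 0, 0, 0.0]]}}

```text
clock: 11.05
position: [594.3, 40.9, 63.3]
ee_rot: [0.072, -0.7, 0.707, -0.072]
contact_force: [-9.1, 1.5, 17.7]
gripper_width: 8.8
```

{"name": "play_rows", "arguments": {"series": [[0, 0.003, 0, 0, 0, 0, 0.0], [0, 0.003, 0, 0, 0, 0, 0.0]]}}

```text
clock: 11.25
position: [594.3, 40.9, 62.8]
ee_rot: [0.072, -0.7, 0.707, -0.073]
contact_force: [-9.3, 1.6, 18.0]
gripper_width: 8.5
```

{"name": "play_rows", "arguments": {"series": [[0, 0.003, 0, 0, 0, 0, 0.0], [0, 0.003, 0, 0, 0, 0, 0.0]]}}

```text
clock: 11.45
position: [594.3, 40.9, 62.8]
ee_rot: [0.071, -0.7, 0.707, -0.074]
contact_force: [-9.6, 0.3, 16.3]
gripper_width: 8.3
```

{"name": "play_rows", "arguments": {"series": [[0.001, 0.0035, 0, 0, 0, 0, 0.0], [0.001, 0.0035, 0, 0, 0, 0, 0.0]]}}

```text
clock: 11.65
position: [594.5, 40.9, 62.5]
ee_rot: [0.069, -0.699, 0.707, -0.077]
contact_force: [-7.0, 0.9, 16.6]
gripper_width: 8.6
```

{"name": "play_rows", "arguments": {"series": [[0.001, 0.0037, 0, 0, 0, 0, 0.0], [0.001, 0.0037, 0, 0, 0, 0, 0.0]]}}

```text
clock: 11.85
position: [594.7, 40.9, 62.0]
ee_rot: [0.068, -0.699, 0.707, -0.08]
contact_force: [-8.0, 1.3, 17.2]
gripper_width: 8.4
```

```bash
python3 - <<'E'
from h import *
tool([594,40.8,62],-2.94); s=read_state();print(s['wrist_torque'].round(2),R.from_quat(s['ee_rot']).as_matrix().round(3).tolist())
E
```

```text
t 11.85 pos [594.7  40.9  62. ] F [-8.   1.3 17.2] q [ 0.35  0.45 -0.26  0.02 -0.85 -0.15] w 8.4
yaw x -2.932 y [ 0.019 -0.009 -1.   ]
shift [ 0.7 -0.  -0.1]
turn [-0.013  0.008 -0.017]
[ 0.42  2.12 -0.1 ] [[-0.978, 0.019, 0.208], [-0.208, -0.009, -0.978], [-0.017, -1.0, 0.013]]
```

{"name": "play_rows", "arguments": {"series": [[0.001, 0.0037, 0, 0, 0, -0.006, 0.0], [0.001, 0.0037, 0, 0, 0, -0.006, 0.0]]}}

```text
clock: 12.05
position: [594.5, 40.8, 61.8]
ee_rot: [0.07, -0.698, 0.708, -0.079]
contact_force: [-8.7, 0.6, 19.7]
gripper_width: 8.9
```

{"name": "play_rows", "arguments": {"series": [[0.001, 0.004, 0, 0, 0, -0.006, 0.0], [0.001, 0.004, 0, 0, 0, -0.006, 0.0]]}}

```text
clock: 12.25
position: [594.0, 40.8, 61.4]
ee_rot: [0.073, -0.698, 0.708, -0.077]
contact_force: [-8.4, 1.8, 19.1]
gripper_width: 8.5
```

{"name": "play_rows", "arguments": {"series": [[0.002, 0.0043, 0, 0, 0, -0.006, 0.0], [0.002, 0.0043, 0, 0, 0, -0.006, 0.0]]}}

```text
clock: 12.45
position: [594.0, 40.8, 61.3]
ee_rot: [0.074, -0.697, 0.709, -0.078]
contact_force: [-7.5, 2.0, 19.7]
gripper_width: 8.4
```

{"name": "play_rows", "arguments": {"series": [[0.002, 0.0045, 0, 0, 0, -0.004, 0.0], [0.002, 0.0045, 0, 0, 0, -0.004, 0.0]]}}

```text
clock: 12.65
position: [594.0, 40.7, 61.0]
ee_rot: [0.074, -0.697, 0.709, -0.08]
contact_force: [-7.3, 1.4, 21.1]
gripper_width: 8.5
```

{"name": "play_rows", "arguments": {"series": [[0.002, 0.0045, 0, 0, 0.1, -0.004, 0.0], [0.002, 0.0045, 0, 0, 0.1, -0.004, 0.0], [0.002, 0.0045, 0, 0, 0.1, -0.004, 0.0]]}}

```text
clock: 12.95
position: [594.4, 40.8, 60.7]
ee_rot: [-0.037, -0.701, 0.712, 0.025]
contact_force: [-6.4, -1.1, 19.4]
gripper_width: 8.2
```

```bash
python3 - <<'E'
from h import *
tool([594,40.8,61],-2.94); s=read_state();print(s['wrist_torque'].round(2))
E
```

```text
t 12.95 pos [594.4  40.8  60.7] F [-6.4 -1.1 19.4] q [ 0.35  0.45 -0.26  0.03 -0.85 -0.46] w 8.2
yaw x 3.054 y [ 0.016 -0.016 -1.   ]
shift [ 0.4 -0.3  0. ]
turn [-0.017 -0.289 -0.015]
[-0.1   1.9   0.02]
```

{"name": "play_rows", "arguments": {"series": [[0.002, 0.0048, 0.0008, 0.001, 0.1, -0.004, 0.0], [0.002, 0.0048, 0.001, 0.002, 0.1, -0.004, 0.0]]}}

```text
clock: 13.15
position: [594.7, 40.6, 60.1]
ee_rot: [-0.111, -0.695, 0.704, 0.096]
contact_force: [-8.9, 2.3, 21.3]
gripper_width: 8.6
```

{"name": "play_rows", "arguments": {"series": [[0.0018, 0.0048, 0.001, 0.002, 0.1, -0.004, 0.0], [0.0017, 0.0048, 0.0012, 0.002, 0.1, -0.003, 0.0]]}}

```text
clock: 13.35
position: [594.8, 40.6, 59.7]
ee_rot: [-0.184, -0.682, 0.689, 0.165]
contact_force: [-9.1, 1.6, 21.7]
gripper_width: 8.6
```

```bash
python3 - <<'E'
from h import *
tool([594,40.8,61],-2.94); s=read_state();print(s['wrist_torque'].round(2))
E
```

```text
t 13.35 pos [594.8  40.6  59.7] F [-9.1  1.6 21.7] q [ 0.35  0.45 -0.27  0.03 -0.84 -0.87] w 8.6
yaw x 2.644 y [ 0.023 -0.016 -1.   ]
shift [ 0.8 -1.3  0.2]
turn [-0.013 -0.7   -0.026]
[ 0.52  2.22 -0.02]
```

{"name": "play_rows", "arguments": {"series": [[0.0016, 0.0047, 0.0014, 0.003, 0.1, -0.003, 0.0], [0.0015, 0.0047, 0.0015, 0.003, 0.1, -0.003, 0.0], [0.0014, 0.0047, 0.0016, 0.003, 0.1, -0.003, 0.0]]}}

```text
clock: 13.65
position: [595.1, 40.3, 59.5]
ee_rot: [-0.289, -0.649, 0.652, 0.266]
contact_force: [-7.7, 0.7, 21.7]
gripper_width: 8.2
```

```bash
python3 - <<'E'
from h import *
tool([594,40.8,61],-2.94); s=read_state();print(s['wrist_torque'].round(2))
E
```

```text
t 13.65 pos [595.1  40.3  59.5] F [-7.7  0.7 21.7] q [ 0.35  0.45 -0.27  0.03 -0.83 -1.18] w 8.2
yaw x 2.336 y [ 0.028 -0.017 -0.999]
shift [ 1.1 -1.5  0.5]
turn [-0.008 -1.007 -0.033]
[0.31 2.29 0.07]
```

{"name": "play_rows", "arguments": {"series": [[0.0012, 0.0047, 0.0018, 0.004, 0.1, -0.003, 0.0], [0.001, 0.0047, 0.0019, 0.004, 0.1, -0.002, 0.0], [0.001, 0.0047, 0.002, 0.005, 0.1, -0.002, 0.0]]}}

```text
clock: 13.95
position: [595.3, 40.1, 59.5]
ee_rot: [0.386, 0.601, -0.6, -0.361]
contact_force: [-7.3, 0.4, 21.5]
gripper_width: 8.5
```

{"name": "play_rows", "arguments": {"series": [[0.0006, 0.0046, 0.002, 0.005, 0.1, -0.001, 0.0], [0.0004, 0.0046, 0.002, 0.005, 0.07, -0.001, 0.0]]}}

```text
clock: 14.15
position: [595.4, 39.9, 59.6]
ee_rot: [0.437, 0.567, -0.564, -0.411]
contact_force: [-8.5, 0.2, 20.9]
gripper_width: 8.6
```

```bash
python3 - <<'E'
from h import *
tool([594,40.8,61],1.816); s=read_state();print(s['wrist_torque'].round(2))
E
```

```text
t 14.15 pos [595.4  39.9  59.6] F [-8.5  0.2 20.9] q [ 0.35  0.45 -0.28  0.04 -0.82 -1.67] w 8.6
yaw x 1.854 y [ 0.031 -0.02  -0.999]
shift [ 1.2 -1.5  1.1]
turn [ 0.025  0.038 -0.027]
[0.55 2.48 0.01]
```

Knob is at about 1.46 by yaw. I'll go to the stop gently, watching the torque.

{"name": "play_rows", "arguments": {"series": [[0.0002, 0.0046, 0.002, 0.005, 0.05, 0, 0.0], [0, 0.0046, 0.002, 0.005, 0.05, 0, 0.0]]}}

```text
clock: 14.35
position: [595.5, 39.7, 59.6]
ee_rot: [0.465, 0.545, -0.543, -0.438]
contact_force: [-9.3, 2.0, 21.4]
gripper_width: 8.5
```

```bash
python3 - <<'E'
from h import *
tool([594,40.8,61],1.816); s=read_state();print(s['wrist_torque'].round(2))
E
```

```text
t 14.35 pos [595.5  39.7  59.6] F [-9.3  2.  21.4] q [ 0.36  0.45 -0.28  0.04 -0.82 -1.77] w 8.5
yaw x 1.756 y [ 0.032 -0.022 -0.999]
shift [ 1.4 -1.5  1.2]
turn [ 0.027 -0.06  -0.028]
[0.69 2.5  1.04]
```

{"name": "play_rows", "arguments": {"series": [[0, 0.0046, 0.002, 0.005, 0.05, 0, 0.0], [0, 0.0046, 0.002, 0.005, 0.05, 0, 0.0]]}}

```text
clock: 14.55
position: [595.5, 39.5, 59.7]
ee_rot: [0.489, 0.525, -0.523, -0.46]
contact_force: [-8.8, 1.7, 21.3]
gripper_width: 8.4
```

```bash
python3 - <<'E'
from h import *
tool([594,40.8,61],1.816); s=read_state();print(s['wrist_torque'].round(2))
E
```

```text
t 14.55 pos [595.5  39.5  59.7] F [-8.8  1.7 21.3] q [ 0.36  0.45 -0.28  0.05 -0.82 -1.86] w 8.4
yaw x 1.669 y [ 0.032 -0.026 -0.999]
shift [ 1.4 -1.4  1.4]
turn [ 0.028 -0.146 -0.031]
[0.41 2.54 1.98]
```

The torque rises at yaw ≈1.79, so the knob is on its stop. I'll unload the twist, ease the press and open.

{"name": "play_rows", "arguments": {"series": [[0, 0.004, 0.001, 0, -0.08, 0, 0.0], [0, 0.003, 0.001, 0, -0.03, 0, 0.0], [0, 0.002, 0, 0, 0, 0, 0.0], [0, 0, 0, 0, 0, 0, 0.0]]}}

```text
clock: 14.95
position: [595.9, 39.6, 61.8]
ee_rot: [0.457, 0.555, -0.553, -0.422]
contact_force: [-2.5, -0.4, 4.1]
gripper_width: 8.5
```

```bash
python3 - <<'E'
from h import *
tool([594,40.8,61],1.816); s=read_state();print(s['wrist_torque'].round(2))
E
```

```text
t 14.95 pos [595.9  39.6  61.8] F [-2.5 -0.4  4.1] q [ 0.36  0.44 -0.29  0.06 -0.81 -1.74] w 8.5
yaw x 1.799 y [ 0.041 -0.029 -0.999]
shift [1.7 0.7 1.6]
turn [ 0.033 -0.016 -0.038]
[0.17 1.5  0.27]
```

{"name": "play_rows", "arguments": {"series": [[0, 0, 0, 0, 0, 0, 0.045], [0, 0, 0, 0, 0, 0, 0.045], [0, 0, 0, 0, 0, 0, 0.045], [0, -0.01, 0, 0, 0, 0, 0.045], [0, -0.03, 0, 0, 0, 0, 0.045], [0, -0.04, 0, 0, 0, 0, 0.045], [0, -0.03, 0, 0, 0, 0, 0.045], [0, 0, 0, 0, 0, 0, 0.045]]}}

```text
clock: 15.75
position: [593.2, 42.8, 175.0]
ee_rot: [0.458, 0.555, -0.552, -0.421]
contact_force: [0.4, -0.3, -0.2]
gripper_width: 45.1
```

```bash
python3 - <<'E'
from h import *
tool();save('wrist','w8');save('scene','s8')
a=cv2.imread('pics/w8.png');b=cv2.imread('pics/s8.png')[130:310,215:405]
f=lambda i,w,h:cv2.resize(np.clip(i*1.5,0,255).astype(np.uint8),(w,h),interpolation=cv2.INTER_CUBIC)
cv2.imwrite('pics/c8.png',np.hstack([f(a[:,100:540],400,364),f(b,400,379)[:364]]))
knob('w8')
E
```

```text
t 15.75 pos [593.2  42.8 175. ] F [ 0.4 -0.3 -0.2] q [ 0.37  0.32 -0.15  0.05 -1.07 -1.73] w 45.1
yaw x 1.798 y [ 0.043 -0.029 -0.999]
w8 blob (300, 158, 55, 70) inscribed r 26.2 at 327 186
disc centre by size [597.9  41.8  75. ]
```

View pics/c8.png

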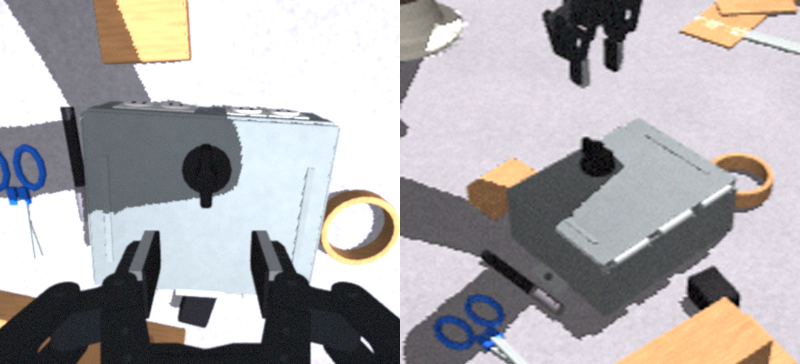

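Last picture: the lid is down flat (scene corner at about (329,187)), the wing lies along the box's x, and the bystanders look in place. One numeric check of the wing angle, the lid's hold and the bystanders follows, after backing off.

{"name": "play_rows", "arguments": {"series": [[0, -0.04, 0, 0, 0, 0, 0.045], [0, -0.04, 0, 0, 0, 0, 0.045], [0, -0.03, 0, 0, 0, 0, 0.045], [0, 0, 0, 0, 0, 0, 0.045], [0, 0, 0, 0, 0, 0, 0.045], [0, 0, 0, 0, 0, 0, 0.045], [0, 0, 0, 0, 0, 0, 0.045]]}}

```text
clock: 16.55
position: [581.9, 44.6, 272.3]
ee_rot: [-0.452, -0.546, 0.56, 0.429]
contact_force: [0.2, 0.2, -0.1]
gripper_width: 45.5
```

```bash
python3 - <<'E'
from h import *
tool();save('wrist','w9');save('scene','s9')
for f,z in(('w8',113),('w9',113)):
    c,b,(u,v,r)=knob(f);ys,xs=np.nonzero(b);d=np.hypot(xs-u,ys-v);i=d>r+4
    x=np.array([c.z(a,e,z)[:2] for a,e in zip(xs[i],ys[i])]);ctr=c.z(u,v,85)[:2];e=x.mean(0)-ctr
    l=cv2.fitLine(x.astype(np.float32),2,0,.01,.01).ravel();print(len(x),'wing dir',np.arctan2(l[1],l[0]).round(3),'box x',YAW,'tip-mean dir',np.arctan2(e[1],e[0]).round(3))
a,b=[cv2.imread('pics/%s.png'%n) for n in('s8','s9')];print('lid region change s8-s9',cv2.absdiff(a,b)[185:290,265:370].mean().round(2))
h0=cv2.imread('pics/scene0.png');h=b
for n,(x,y,w,hh) in dict(scissors=(228,268,60,48),adapter=(350,256,30,26),marker=(250,245,45,35),tape=(372,200,25,30)).items():
    print(n,'diff',cv2.absdiff(h0,h)[y:y+hh,x:x+w].mean().round(2))
E
```

```text
t 16.55 pos [581.9  44.6 272.3] F [ 0.2  0.2 -0.1] q [ 0.38  0.26  0.02  0.04 -1.32 -1.73] w 45.5
yaw x 1.796 y [ 0.013 -0.035 -0.999]
w8 blob (300, 158, 55, 70) inscribed r 26.2 at 327 186
disc centre by size [597.9  41.8  75. ]
122 wing dir 0.143 box x 0.174 tip-mean dir 0.245
w9 blob (306, 152, 39, 50) inscribed r 18.2 at 324 173
disc centre by size [605.8  40.   43.6]
43 wing dir -0.846 box x 0.174 tip-mean dir 0.362
lid region change s8-s9 3.17
scissors diff 28.44
adapter diff 4.39
marker diff 18.26
tape diff 4.93
```

```bash
python3 - <<'E'
from h import *
save('top','t9')
for f in('scene0','s9','top0','t9'):
    im=cv2.imread('pics/'+f+'.png');h=cv2.cvtColor(im,cv2.COLOR_BGR2HSV);m=cv2.inRange(h,(105,150,40),(125,255,255))
    if f[0]=='s': m[:230]=0;m[320:]=0;m[:,:220]=0;m[:,300:]=0
    else: m[:150]=0;m[:,:390]=0;m[:,450:]=0;m[210:]=0
    ys,xs=np.nonzero(m);print(f,len(xs),xs.mean().round(1),ys.mean().round(1))
# marker: darkest blob location in scene by fixed dark threshold
for f in('scene0','s9'):
    g=cv2.imread('pics/'+f+'.png').max(2)[246:278,250:290];ys,xs=np.nonzero(g<32);print(f,'marker',len(xs),xs.mean().round(1),ys.mean().round(1))
print(job_done())
E
```

```text
scene0 335 249.3 284.1
s9 314 249.1 284.4
top0 313 421.5 180.2
t9 300 421.8 180.4
scene0 marker 130 16.3 13.1
s9 marker 143 15.6 12.4
the job is handed in; nothing more can be done
None
```

The lid is shut and latched, and the job is handed in at about 16.6 s on the clock, well inside the 61 s.

**What I did**
- I swung the lid down with the shut fingers on its front edge, then gripped the wing.
- I pressed down with about 19–22 N at the knob and turned it clockwise about 1.6 rad. Under load the only resistance was at the end, when the wrist torque rose to about 2 N m as the knob met its stop. I then eased off, let go and rose clear.

**Last checks**
- **Knob:** in the wrist picture taken after release, one estimate puts the wing at 0.245 rad, exactly what a knob angle of 1.5 gives. A cruder line fit read 0.143. A second picture from higher up was too small to use.
- **Lid:** it is down flat after release, a little below nominal, so the flange seems to be on the low side. A rough comparison of its picture area about a second later showed a small change, which I put down to moving shadow. I didn't look at that last picture or measure the lid's height in it.
- **Bystanders:** the scissors and marker were within about 1 px of where they started. The adapter and tape areas changed little. The scissors and marker areas changed more, because of the arm's shadow. I checked the card block only by eye.

**Disagreements**
- The fingertips proved to be about 25 mm behind the reported tool point, by both cameras. I corrected for that and went by feel.
- Gauging the knob's height by its apparent size gave impossible values from high up, so I ignored those.
- I never felt the seal while pushing with the fingers, only once I had hold of the knob.
- At the stop I turned about 0.1 rad too far against it before backing off.

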